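# Zero the grinder and back it off to the espresso setting

## Robot

A 6-joint arm with a two-finger parallel gripper is mounted at the origin on a cart in front of the work surface, level with it; the furniture and walls round the work are solid. World frame = base frame: x ahead of the robot, y to its left, z up, the work surface at z = 0. Lengths are in mm, angles in degrees, forces in N, time in s.
With the tool pointing down it reaches from about 350 to 850 mm from the base axis. Payload 8.1 kg.
Tool frame: the origin (TCP) lies between the finger pads; the fingertips stand 22 mm ahead of it and the grasp point (between the pads) lies 3 mm ahead of it; z points along the fingers, y is the line along which they close (so a half turn about z gives the same grasp; the last joint's range is limited). The gripper opens to 85 mm and grips with 20 to 120 N. Pads are 22 mm wide; open, the fingers measure 114 mm over their backs; the gripper's body (76 mm by 85 mm) begins 54 mm behind the grasp point. The pads swing forward as they close: fully open they stand 13 mm farther back than shut.
Start: joints at [70.565, 7.471, 85.268, -0, 87.261, -4.893], TCP at [150.628, 580.79, 253.292] pointing down, gripper open.
Joint ranges: [-169.43, 169.43], [-51.17, 129.36], [1.28, 143.12], [-76.62, 256.62], [0, 156.53], [-152.29, 152.29]. Speed limits (degrees/s): [136.94, 136.94, 159.86, 180, 180, 180].

## Interface

Orientations are given as [roll, pitch, yaw] about the fixed x, y, z axes, in that order (R = Rz(yaw) Ry(pitch) Rx(roll)).
In Python, from bench import r, vision gives the robot as it stands.
- The arm moves only by the tool step_arm, never from a script. Its argument "targets" is a list that holds one entry, the list of rows, each a list of 6 numbers: the shift along the world's x, y, z in mm, then the turn, a rotation vector about the world's x, y, z in rad. In form: [[[x, y, z, rx, ry, rz], ...]]. A call has 1 to 12 rows; each row is the pose to reach, as a shift and turn from the pose commanded when the call began; what a row does not reach only later rows make up. A row lasts 1/12 s, in which the tool goes at most 41.7 mm and 7.16 degrees, less where a joint would pass 70% of its speed; a pose out of reach is approached as far as the arm can. A call with a gripper value outside its range is refused whole. "fingers" is the gripper's target within -1 to 1 (shut at 1, half-way at 0, fully open at -1), set as the call begins (left out, the last holds). The fingers move at their own pace and stop on an object; "newtons" is the grip in N (left out, the last holds). Time passes only in rows, so rows that repeat a pose let the fingers close. It gives the time, the measured TCP pose, the force, the opening and the grip force at its end, in the units of the state.
- r.sense(): the state, without advancing time (a new reading comes with each control period).
- vision.snapshot(name): name is "side" or "top" or "wrist"; returns a dict with "img" (384x512x3 uint8, blue, green, red), "mtx" (3x3 intrinsics, pixels), "eye" and "attitude" of the camera in the world. Camera axes: x right, y up, looking along -z (the intrinsics and any distortion apply to the point x, -y, -z); pixel columns grow to the right and rows downward; lengths in mm; the calibration is good to about 2 mm. A picture is of the moment at which its call begins. There is no depth.
- r.hand_in(): hands the job in; it is judged then, once.
The state is a dict: "time": time; "joint_pos": joint angles; "qd": joint speeds; "joint_efforts": joint torques, N m; "tool_pos": TCP position; "tcp_rot": TCP orientation; "ft_force": force on the tool from outside, world axes, zero at the start; "wrist_torque": the same for the moment, N m; "finger_gap": finger opening in mm; "grip_force": force on a finger pad.
Only numpy, scipy, OpenCV 4.12 (cv2) and the standard library are available. Lean on these libraries where they do the work, as an engineer would, in place of code of your own. Each camera call takes 0.05 s, during which the arm holds its last target. There are 200 camera calls.

## Task

The coffee grinder has been cleaned and the knurled adjusting collar on its top is only started on its thread. Screw the collar down (clockwise from above) until the burrs touch and it will go no further, then back it off a quarter turn, our espresso setting. Finish with the gripper still holding the collar there, so that it is not dragged round when I tighten its clamp screw, and leave the other things on the counter where they are.

Things in the scene. Friction and masses are not known exactly. Their poses are not given: they have to be found in the camera images.
- grinder: compact cream coffee grinder, black base, 110 mm wide, 160 mm deep, flat top at 185 mm, fixed. Origin under the centre of its base, z up, its front (chute side) faces its own -x. The collar's upright axis stands at (-30, 0) mm in this frame. Only the collar and its neck rise above 187 mm. A black thumb screw (clamp screw, leave alone) sticks out of the head's left side at 168 mm.
- collar: knurled dark steel ring, 50 mm in diameter, 34 mm tall, on the brass threaded neck on the grinder's top; it cannot be lifted off. Origin on its axis at its underside (189 mm high when right down, rising 3 mm a turn), z up. White index line on its own -x side, to the grinder's front when right down. Clockwise from above goes down. Friction about 0.1 N m; stays where left; stops dead at the bottom.
- collar_grip (a point): point on the collar's axis, 20 mm above its underside and 14 mm below its top (209 mm above the counter when right down): a good height for the middle of the finger pads. Space of 24 mm lies below it before the grinder's flat top.
- collar_turn (a joint): how far the collar is unscrewed from the point where the burrs touch, in rad: 0 = right down, growing anticlockwise from above; a quarter turn is 1.57. It starts between 3.0 and 6.0.
- hopper: the grinder's clear funnel-shaped plastic bean hopper, 108 mm in diameter, 108 mm tall, mouth down on the counter right of the grinder; origin under its centre. Bystander.
- grinder_brush: cleaning brush lying on the counter to the right of the grinder, near the front edge. Bystander.
- cup_0: small patterned cup, 58 mm in diameter, 62 mm tall, on the grinder's base under the chute; origin under its centre. Bystander.
- cup_1: small patterned cup, 58 mm in diameter, 62 mm tall, behind the grinder to the left; origin under its centre. Bystander.
- flask_1: conical glass flask of orange juice, 84 mm in diameter, 137 mm tall, behind the grinder to the left; origin under its centre. Bystander.
- sugar_pot: glass sugar pourer, 68 mm in diameter, 156 mm tall, to the right of the grinder, towards the scale; origin under its centre. Bystander.
- jam_jar: jam jar with a yellow lid, 60 mm in diameter, 70 mm tall, near the sugar pourer; origin under its centre. Bystander.

How it is judged:
By the outcome, as a careful person would: the job done as asked, in the order asked, and still so for the second after the job is handed in, while the arm keeps its last pose, push and grip.
It also fails if it takes over 64 s, if anything falls off the work surface, if the arm or the gripper's body presses on something with over 40 N, if the wrist force passes 120 N, or if a joint passes its speed limit or range.

## Working session

There is one attempt and no reset: what is moved stays moved. The work goes in short steps, Python scripts to look and compute and a tool call to move; the robot and the scene stay as the last step left them, time stands still between calls to the robot, and variables do not carry over. Pictures are saved under pics/ and viewed, at most 10 in all, crops included, and the job is handed in when it is done.

Besides the shell and the picture viewer there is one more tool, called after "Emit:" by a JSON object that holds its "fn" and its "kwargs", one argument or row to a line. step_arm: Moves the arm, as the interface text tells. Its arguments: {"type":"object","properties":{"targets":{"type":"array"},"fingers":{"type":"number"},"newtons":{"type":"number"}},"required":["targets"]}

```bash
mkdir -p pics
cat > h.py <<'E'
import numpy as np, cv2
from bench import r, vision
from scipy.spatial.transform import Rotation as R
def cam(s):
    a=np.array(s["attitude"],float)
    M=a if a.shape==(3,3) else (R.from_euler('xyz',a,degrees=True).as_matrix() if a.size==3 else R.from_quat(a).as_matrix())
    return np.array(s["mtx"]),np.array(s["eye"]),M
def ray(s,u,v):
    K,e,M=cam(s); d=np.linalg.inv(K)@[u,v,1]; return e,M@(d*[1,-1,-1])
def atz(s,u,v,z):
    e,d=ray(s,u,v); return e+d*(z-e[2])/d[2]
def proj(s,p):
    K,e,M=cam(s); c=(M.T@(np.array(p)-e))*[1,-1,-1]; q=K@c; return q[:2]/q[2]
E
python3 - <<'E'
from h import *
import pickle
print(r.sense())
S={}
for n in ["side","top","wrist"]:
    s=vision.snapshot(n); S[n]=s; print(n,{k:v for k,v in s.items() if k!="img"})
pickle.dump(S,open("s0.pkl","wb"))
cv2.imwrite("pics/top0.png",cv2.resize(S["top"]["img"],(800,600)))
cv2.imwrite("pics/side0.png",cv2.resize(S["side"]["img"],(800,600)))
E
```

```text
{'time': 0.0, 'joint_pos': array([ 7.05654420e+01,  7.51537862e+00,  8.53313594e+01, -2.42026783e-03,
        8.72616355e+01, -4.89178558e+00]), 'qd': array([ 0.04492918, -0.05394452,  0.07247134,  0.00468078,  0.06171007,
       -0.02640527]), 'joint_efforts': array([-1.66842328e-03, -5.69434619e+01, -5.00535572e+01, -4.22481917e-04,
        1.58406392e-02, -3.33542073e-05]), 'tool_pos': array([150.46545895, 580.28374171, 252.22164345]), 'tcp_rot': array([-1.79891815e+02, -6.83297570e-03,  1.65457339e+02]), 'ft_force': array([ 0.46918169, -0.219732  , -0.65829441]), 'wrist_torque': array([-0.0009102 , -0.01338761,  0.01637532]), 'grip_force': 0.0, 'finger_gap': 85.32743751472138}
side {'mtx': array([[348.715562  ,   0.        , 257.2951564 ],
       [  0.        , 348.715562  , 194.34846962],
       [  0.        ,   0.        ,   1.        ]]), 'eye': array([ 52.46355774,  63.4729646 , 853.04175057]), 'attitude': array([  37.79366433,   -0.941559  , -121.88620027])}
top {'mtx': array([[388.48110854,   0.        , 260.65150535],
       [  0.        , 388.48110854, 190.55510209],
       [  0.        ,   0.        ,   1.        ]]), 'eye': array([ 386.02176423, -269.73415004, 1140.26730107]), 'attitude': array([  7.18435231,  -0.31539285, -88.46903684])}
wrist {'mtx': array([[328.29319631,   0.        , 256.69401531],
       [  0.        , 328.29319631, 188.47498497],
       [  0.        ,   0.        ,   1.        ]]), 'eye': array([ 75.15097252, 600.02378832, 373.59189902]), 'attitude': array([-1.80094562e+01,  4.85125316e-02,  7.55234069e+01])}
```

View pics/top0.png

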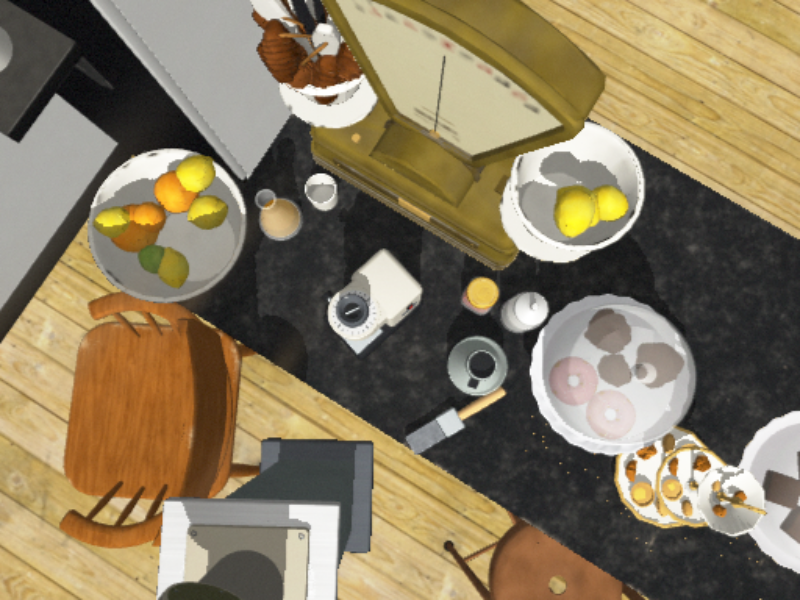

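View pics/side0.png

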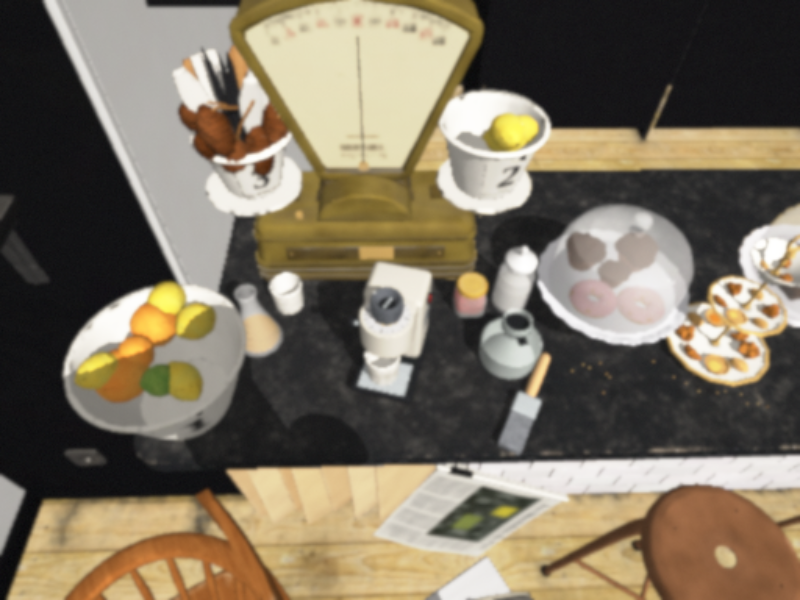

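The grinder's collar is near (352,310) in the top view and (385,303) in the side view, both at 800-wide scale. I'll enlarge both.

Run:
```python
from h import *
import pickle
S=pickle.load(open("s0.pkl","rb"))
a=S["top"]["img"][155:235,190:280]; b=S["side"]["img"][160:260,215:290]
a=cv2.resize(a,(450,400),interpolation=cv2.INTER_CUBIC); b=cv2.resize(b,(300,400),interpolation=cv2.INTER_CUBIC)
cv2.imwrite("pics/crop0.png",np.hstack([a,b]))
for n,u,v in [("top",352/1.5625,310/1.5625),("side",385/1.5625,303/1.5625)]:
    print(n,atz(S[n],u,v,230))
```

```text
top [ 479.96381961 -188.92133022  230.        ]
side [ 471.16404872 -180.0363464   230.        ]
```

View pics/crop0.png

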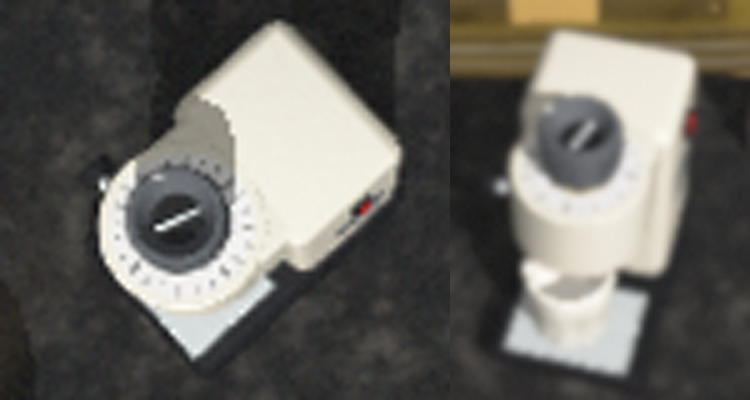

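In the crops, the collar-top centre is about (179,219) in the top view and (581,134) in the side view. The index spot may be at (157,177) in the top view, and the base edge runs (290,270) to (195,360). Next I triangulate.

Run:
```python
from h import *
import pickle
S=pickle.load(open("s0.pkl","rb"))
t=(190+179/5,155+219/5); s=(215+131/4,160+134/4)
e1,d1=ray(S["top"],*t); e2,d2=ray(S["side"],*s)
x=np.linalg.lstsq(np.c_[d1,-d2],e2-e1,rcond=None)[0]
print(e1+x[0]*d1,e2+x[1]*d2)
for z in(224,227):print(atz(S["top"],*t,z),atz(S["side"],*s,z))
c=atz(S["top"],*t,225); i=atz(S["top"],190+157/5,155+177/5,225); print("idx",np.degrees(np.arctan2(*(i-c)[1::-1])),np.linalg.norm(i-c))
f=lambda u,v,z:atz(S["top"],190+u/5,155+v/5,z)
d=f(195,360,15)-f(290,270,15);print("front az",np.degrees(np.arctan2(d[1],d[0])),d)
# chair parts
for u,v in[(200,300),(240,450),(85,310)]:
  print(atz(S["top"],u/1.5625,v/1.5625,0), proj(S["side"],atz(S["top"],u/1.5625,v/1.5625,0))*1.5625)
```

```text
[ 480.54091276 -188.90655651  215.42269144] [ 480.4184963  -189.05063123  215.39758894]
[ 479.66431156 -189.6561778   224.        ] [ 474.64498732 -185.64385374  224.        ]
[ 479.35771146 -189.91836539  227.        ] [ 472.63153704 -184.45577607  227.        ]
idx 29.553491050762645 22.696101833133735
front az 135.16602617140248 [-53.47704149  53.16801489   0.        ]
[514.84438419 119.09511821   0.        ] [215.61070491 445.69864193]
[240.32467664  26.75388383   0.        ] [344.89924053 568.6194065 ]
[489.98211725 333.84681711   0.        ] [ 82.01514217 531.11181315]
```

Emit:
{"fn": "step_arm", "kwargs": {
  "targets": [
    [[0,0,40,0,0,0],[0,0,80,0,0,0],[0,0,120,0,0,0],[0,0,160,0,0,0],[20,-30,170,0,0,0],[40,-65,170,0,0,0],[60,-100,170,0,0,0],[80,-135,170,0,0,0],[100,-170,170,0,0,0],[120,-205,170,0,0,0],[140,-240,170,0,0,0],[160,-275,170,0,0,0]]
  ],
  "fingers": -1
}}

```text
time: 1.15
tool_pos: [310.9, 304.0, 423.1]
tcp_rot: [-180.0, 0.0, 165.5]
ft_force: [-0.2, 0.5, 0.4]
finger_gap: 85.3
grip_force: 0.0
```

Emit:
{"fn": "step_arm", "kwargs": {
  "targets": [
    [[13,-40,0,0,0,0.07],[26,-80,0,0,0,0.14],[40,-120,0,0,0,0.21],[53,-160,0,0,0,0.28],[67,-200,0,0,0,0.35],[80,-240,0,0,0,0.42],[94,-280,0,0,0,0.49],[107,-320,0,0,0,0.56],[121,-358,0,0,0,0.63],[134,-397,0,0,0,0.7],[147,-436,0,0,0,0.77],[160,-470,0,0,0,0.84]]
  ]
}}

```text
time: 2.15
tool_pos: [470.6, -166.8, 423.0]
tcp_rot: [180.0, -0.0, -146.3]
ft_force: [0.8, -0.1, 0.5]
finger_gap: 85.1
grip_force: 0.0
```

Emit:
{"fn": "step_arm", "kwargs": {
  "targets": [
    [[7,-24,-20,0,0,0],[7,-24,-50,0,0,0],[7,-24,-80,0,0,0],[7,-24,-110,0,0,0],[7,-24,-110,0,0,0],[7,-24,-110,0,0,0]]
  ]
}}

```text
time: 2.65
tool_pos: [476.6, -187.7, 311.7]
tcp_rot: [179.8, -0.1, -146.4]
ft_force: [-0.5, -0.0, 0.9]
finger_gap: 85.4
grip_force: 0.0
```

Run:
```python
from h import *
import pickle
q=r.sense(); print(q["tool_pos"],q["tcp_rot"],q["joint_pos"])
s=vision.snapshot("wrist"); pickle.dump(s,open("w1.pkl","wb")); print(s["eye"],proj(s,[478,-188.5,225]))
cv2.imwrite("pics/w1.png",cv2.resize(s["img"],(800,600)))
```

```text
[ 476.56667947 -187.7032074   311.71402873] [ 1.79777484e+02 -1.23621527e-01 -1.46416604e+02] [-2.72350795e+01 -6.98013187e+00  9.37122608e+01  5.64269374e-04
  9.35224202e+01 -1.50818202e+02]
[ 412.32645682 -232.1345629   433.12081166] [255.37613324 204.71833096]
```

View pics/w1.png

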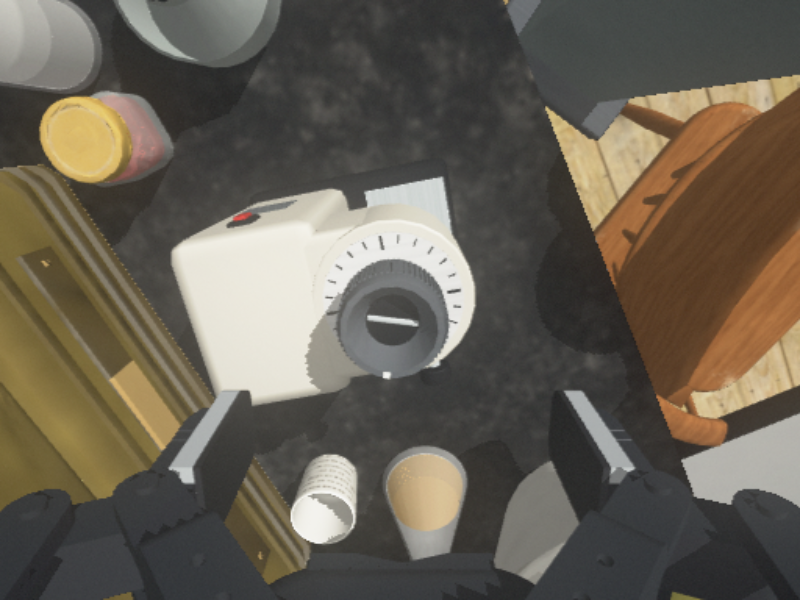

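The wrist view shows the collar-top ring centred near (393,326), and the white index mark on its rim at (387,375).

Run:
```python
from h import *
import pickle
s=pickle.load(open("w1.pkl","rb"));k=1.5625
c=atz(s,393.5/k,325.5/k,225);i=atz(s,387/k,375/k,225);print(c,i-c,np.degrees(np.arctan2(*(i-c)[1::-1])))
for u,v in[(338,325),(449,325),(393,378)]:print(np.linalg.norm(atz(s,u/k,v/k,225)-c))
# stand-alone front az from dial: grinder top back edge
d=atz(s,222/k,403/k,185)-atz(s,175/k,250/k,185);print(np.degrees(np.arctan2(d[1],d[0])))
a=s["img"][160:250,200:310];cv2.imwrite("pics/w1c.png",cv2.resize(a,(770,630)[:2] and (733,600),interpolation=cv2.INTER_CUBIC))
```

```text
[ 481.50608027 -189.05665143  225.        ] [21.5129321  10.68154487  0.        ] 26.405197774204996
24.116205882943618
24.139875234397913
25.32976674498612
42.9928039901924
```

View pics/w1c.png

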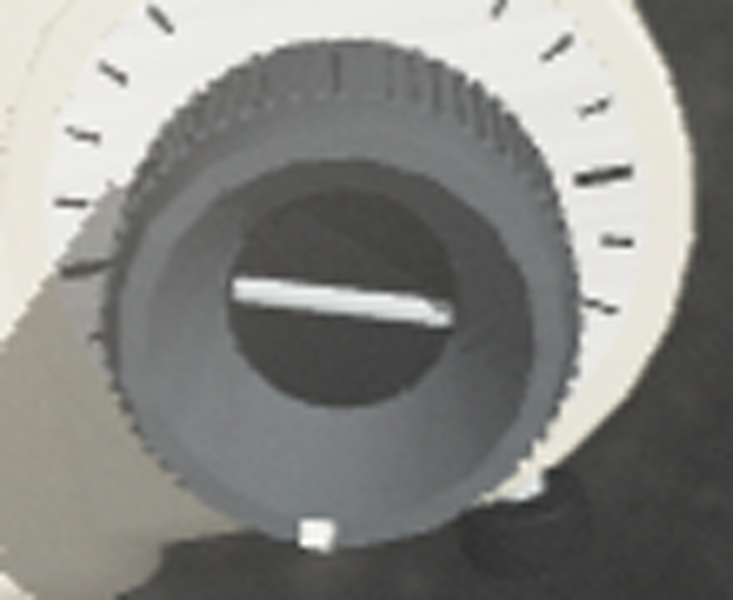

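Emit:
{"fn": "step_arm", "kwargs": {
  "targets": [
    [[3.5,-1,-15,0,0,-0.07],[3.5,-1,-35,0,0,-0.07],[3.5,-1,-55,0,0,-0.07],[3.5,-1,-75,0,0,-0.07],[3.5,-1,-88,0,0,-0.07],[3.5,-1,-97,0,0,-0.07],[3.5,-1,-97,0,0,-0.07],[3.5,-1,-97,0,0,-0.07]]
  ],
  "fingers": -1
}}

```text
time: 3.37
tool_pos: [481.7, -189.4, 217.6]
tcp_rot: [-179.9, 0.0, -150.4]
ft_force: [-0.2, -0.3, -0.6]
finger_gap: 85.4
grip_force: 0.0
```

Run:
```python
from h import *
q=r.sense(); print(q["tool_pos"],q["tcp_rot"],q["joint_pos"],q["ft_force"])
s=vision.snapshot("wrist"); cv2.imwrite("pics/w2.png",cv2.resize(s["img"],(640,480)))
```

```text
[ 481.65407411 -189.40027783  217.55836442] [-1.79939529e+02  3.84442735e-02 -1.50413672e+02] [-2.71428655e+01 -4.32495341e+00  1.01029807e+02 -1.03866759e-03
  8.32234970e+01 -1.46729051e+02] [-0.20873416 -0.33536734 -0.60250703]
```

View pics/w2.png

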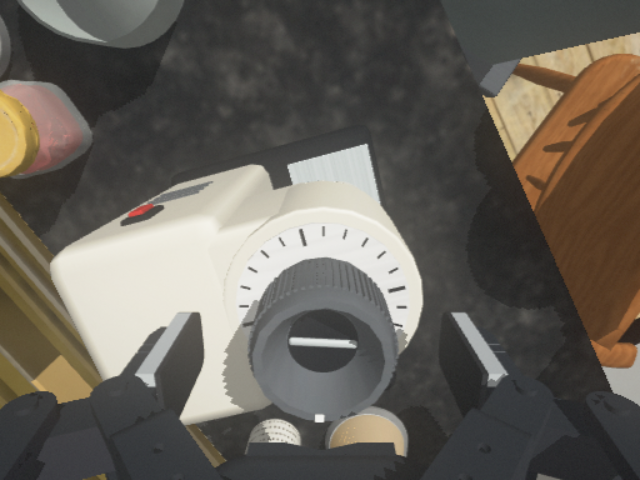

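The collar sits centred between the pads (ring 250–397, bottom 418, in 640 scale). I'll check its centre across the pads.

Run:
```python
from h import *
s=vision.snapshot("wrist");g=s["img"];k=1.25
L,Rr,B=[atz(s,u/k,v/k,225) for u,v in((250,345),(397,345),(323,418))]
c=(L+Rr)/2;print(L,Rr,B,np.linalg.norm(L-Rr)); e=s["eye"]
# fit: project circles
from scipy.optimize import least_squares
t=np.linspace(0,2*np.pi,361)
def f(p):
    q=np.array([proj(s,[p[0]+25*np.cos(a),p[1]+25*np.sin(a),225]) for a in t])*k
    return [q[:,0].min()-250,q[:,0].max()-397,q[:,1].max()-418]
o=least_squares(f,[480,-189]);print(o.x,o.fun)
```

```text
[ 489.97053635 -212.09123186  225.        ] [ 466.60689915 -171.1466988   225.        ] [ 503.38871871 -177.45449234  225.        ] 47.141429032535925
[ 481.82309236 -189.60169898] [-3.84817867  3.84398849  0.58968705]
```

Emit:
{"fn": "step_arm", "kwargs": {
  "targets": [
    [[0,0,-1.5,0,0,0],[0,0,-3,0,0,0],[0,0,-3,0,0,0],[0,0,-3,0,0,0],[0,0,-3,0,0,0],[0,0,-3,0,0,0],[0,0,-3,0,0,0],[0,0,-3,0,0,0],[0,0,-3,0,0,0],[0,0,-3,0,0,0]]
  ],
  "fingers": 1,
  "newtons": 50
}}

```text
time: 4.3
tool_pos: [481.1, -189.1, 213.8]
tcp_rot: [180.0, 0.0, -150.4]
ft_force: [-2.9, 1.9, 4.4]
finger_gap: 49.1
grip_force: 51.6
```

```bash
cat > st.py <<'E'
from h import *
np.set_printoptions(precision=2,suppress=True)
q=r.sense()
for k in("time","tool_pos","tcp_rot","joint_pos","ft_force","wrist_torque","finger_gap","grip_force"):print(k,q[k])
E
python3 st.py
```

```text
time 4.3
tool_pos [ 481.13 -189.09  213.79]
tcp_rot [ 180.      0.01 -150.42]
joint_pos [ -27.14   -4.22  101.33    0.01   82.89 -146.73]
ft_force [-2.85  1.87  4.37]
wrist_torque [ 0.46  0.5  -0.04]
finger_gap 49.13549238392187
grip_force 51.610143184661865
```

Emit:
{"fn": "step_arm", "kwargs": {
  "targets": [
    [[0,0,-0.06,0,0,-0.1],[0,0,-0.1,0,0,-0.2],[0,0,-0.14,0,0,-0.3],[0,0,-0.2,0,0,-0.4],[0,0,-0.24,0,0,-0.5],[0,0,-0.3,0,0,-0.6],[0,0,-0.34,0,0,-0.7],[0,0,-0.38,0,0,-0.8],[0,0,-0.43,0,0,-0.9],[0,0,-0.48,0,0,-1.0],[0,0,-0.48,0,0,-1.0],[0,0,-0.48,0,0,-1.0]]
  ]
}}

```text
time: 5.3
tool_pos: [481.1, -188.2, 213.3]
tcp_rot: [179.9, -0.0, 152.3]
ft_force: [-4.3, 7.8, 7.1]
finger_gap: 48.6
grip_force: 52.1
```

```bash
python3 st.py
python3 - <<'E'
from h import *
s=vision.snapshot("wrist"); cv2.imwrite("pics/w3.png",cv2.resize(s["img"],(640,480)))
E
```

```text
time 5.3
tool_pos [ 481.12 -188.18  213.29]
tcp_rot [179.91  -0.05 152.27]
joint_pos [-27.11  -4.21 101.37   0.09  82.89 -89.38]
ft_force [-4.32  7.78  7.09]
wrist_torque [ 1.13  0.58 -0.11]
finger_gap 48.6451098491392
grip_force 52.09552466869354
```

View pics/w3.png

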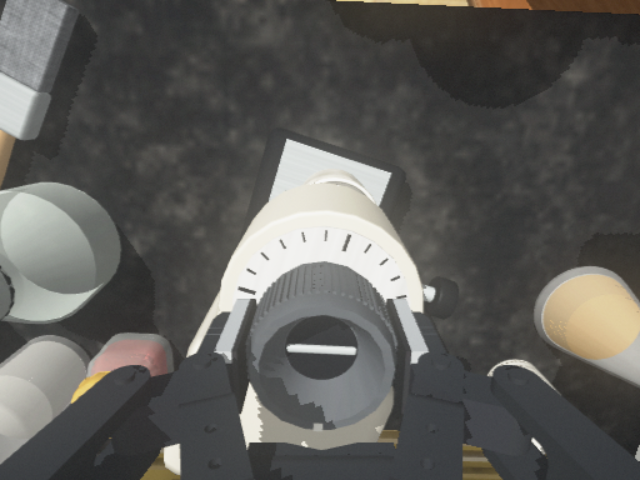

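The index mark stays at (318,427), in step with the gripper, so the collar turns with no slip. I'll continue and ease off the side load.

Emit:
{"fn": "step_arm", "kwargs": {
  "targets": [
    [[-0.4,0.8,0,0,0,-0.1],[-0.4,0.8,0,0,0,-0.2],[-0.4,0.8,0,0,0,-0.3],[-0.4,0.8,0,0,0,-0.4],[-0.4,0.8,0,0,0,-0.5],[-0.4,0.8,-0.1,0,0,-0.6],[-0.4,0.8,-0.15,0,0,-0.7],[-0.4,0.8,-0.2,0,0,-0.8],[-0.4,0.8,-0.25,0,0,-0.9],[-0.4,0.8,-0.3,0,0,-1.0],[-0.4,0.8,-0.35,0,0,-1.1],[-0.4,0.8,-0.4,0,0,-1.2]]
  ]
}}

```text
time: 6.35
tool_pos: [482.0, -187.6, 212.8]
tcp_rot: [179.8, -0.1, 83.3]
ft_force: [6.3, 4.2, -0.4]
finger_gap: 48.9
grip_force: 51.6
```

```bash
python3 st.py
```

```text
time 6.35
tool_pos [ 482.03 -187.6   212.81]
tcp_rot [179.84  -0.08  83.29]
joint_pos [-27.03  -4.26 101.47   0.13  82.66 -20.34]
ft_force [ 6.31  4.24 -0.43]
wrist_torque [ 0.7  -0.81  0.15]
finger_gap 48.882466711511796
grip_force 51.556482911109924
```

Emit:
{"fn": "step_arm", "kwargs": {
  "targets": [
    [[0,0,-0.05,0,0,-0.1],[0,0,-0.1,0,0,-0.2],[0,0,-0.15,0,0,-0.3],[0,0,-0.2,0,0,-0.4],[0,0,-0.25,0,0,-0.5],[0,0,-0.3,0,0,-0.6],[0,0,-0.35,0,0,-0.7],[0,0,-0.4,0,0,-0.8],[0,0,-0.45,0,0,-0.9],[0,0,-0.5,0,0,-1.0],[0,0,-0.55,0,0,-1.1],[0,0,-0.6,0,0,-1.2]]
  ]
}}

```text
time: 7.35
tool_pos: [482.8, -188.3, 212.3]
tcp_rot: [179.9, -0.3, 14.5]
ft_force: [11.3, 0.2, -3.6]
finger_gap: 49.4
grip_force: 52.0
```

```bash
python3 st.py
```

```text
time 7.35
tool_pos [ 482.85 -188.3   212.27]
tcp_rot [179.9   -0.27  14.53]
joint_pos [-27.05  -4.21 101.48   0.11  82.46  48.41]
ft_force [11.27  0.17 -3.58]
wrist_torque [ 0.06 -1.65  0.1 ]
finger_gap 49.41331522691495
grip_force 52.01615810394287
```

Emit:
{"fn": "step_arm", "kwargs": {
  "targets": [
    [[1.2,0,0,0,0,-0.1],[1.2,0,0,0,0,-0.2],[1.2,0,0,0,0,-0.3],[1.2,0,-0.05,0,0,-0.4],[1.2,0,-0.1,0,0,-0.5],[1.2,0,-0.15,0,0,-0.6],[1.2,0,-0.2,0,0,-0.7],[1.2,0,-0.2,0,0,-0.8],[1.2,0,-0.2,0,0,-0.85],[1.2,0,-0.2,0,0,-0.85]]
  ]
}}

```text
time: 8.18
tool_pos: [482.8, -189.1, 211.9]
tcp_rot: [180.0, -0.2, -34.1]
ft_force: [3.2, -2.2, -1.6]
finger_gap: 48.9
grip_force: 52.1
```

```bash
python3 st.py
python3 - <<'E'
from h import *
s=vision.snapshot("wrist"); cv2.imwrite("pics/w4.png",cv2.resize(s["img"],(640,480)))
E
```

```text
time 8.1833
tool_pos [ 482.81 -189.13  211.85]
tcp_rot [180.    -0.16 -34.15]
joint_pos [-27.05  -4.03 101.36  -0.02  82.52  97.11]
ft_force [ 3.17 -2.2  -1.56]
wrist_torque [-0.38 -0.61 -0.17]
finger_gap 48.92999472550881
grip_force 52.12346613407135
```

View pics/w4.png

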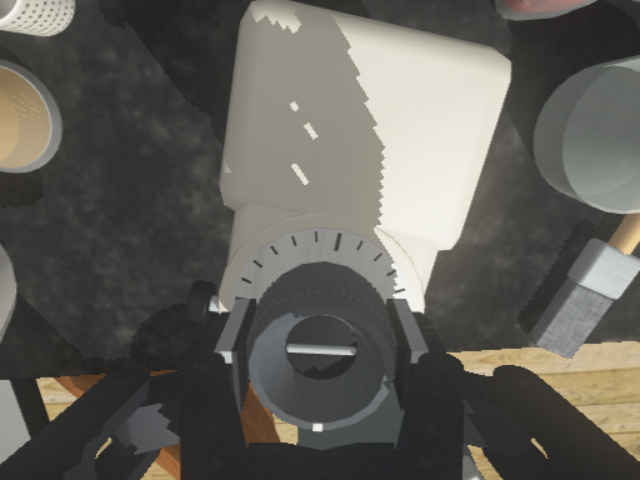

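There's still no slip (index at (318,427)) and about 10° is left. I'll approach the stop in small steps, watching the torque.

Emit:
{"fn": "step_arm", "kwargs": {
  "targets": [
    [[0,0,-0.05,0,0,-0.05],[0,0,-0.05,0,0,-0.1],[0,0,-0.05,0,0,-0.1],[0,0,-0.05,0,0,-0.1]]
  ]
}}

```text
time: 8.57
tool_pos: [482.7, -189.2, 211.8]
tcp_rot: [-180.0, -0.2, -39.7]
ft_force: [4.1, -2.6, -1.8]
finger_gap: 48.8
grip_force: 52.1
```

```bash
python3 st.py|egrep "rot|joint|torq"
```

```text
tcp_rot [-179.99   -0.15  -39.69]
joint_pos [-27.05  -4.03 101.36  -0.03  82.52 102.65]
wrist_torque [-0.44 -0.48 -0.11]
```

Emit:
{"fn": "step_arm", "kwargs": {
  "targets": [
    [[0,0,0,0,0,-0.03],[0,0,0,0,0,-0.06],[0,0,0,0,0,-0.06],[0,0,0,0,0,-0.06]]
  ]
}}

```text
time: 8.9
tool_pos: [482.7, -189.2, 211.8]
tcp_rot: [180.0, -0.2, -43.1]
ft_force: [4.5, -3.7, -0.4]
finger_gap: 49.1
grip_force: 52.1
```

```bash
python3 st.py|egrep "rot|joint|torq"
```

```text
tcp_rot [180.    -0.16 -43.07]
joint_pos [-27.04  -4.03 101.36  -0.05  82.52 106.03]
wrist_torque [-0.64 -0.49  0.63]
```

Emit:
{"fn": "step_arm", "kwargs": {
  "targets": [
    [[0,0,0,0,0,-0.02],[0,0,0,0,0,-0.04],[0,0,0,0,0,-0.04],[0,0,0,0,0,-0.04]]
  ]
}}

```text
time: 9.23
tool_pos: [482.1, -188.7, 211.7]
tcp_rot: [180.0, -0.0, -45.4]
ft_force: [0.5, -3.6, 1.6]
finger_gap: 48.8
grip_force: 52.4
```

```bash
python3 st.py|egrep "rot|joint|torq"
python3 - <<'E'
from h import *
s=vision.snapshot("wrist"); a=s["img"][200:384,150:370]; cv2.imwrite("pics/w5.png",cv2.resize(a,(660,552),interpolation=cv2.INTER_CUBIC))
E
```

```text
tcp_rot [179.99  -0.05 -45.35]
joint_pos [-27.03  -4.05 101.39  -0.02  82.62 108.32]
wrist_torque [-0.33 -0.06  1.1 ]
```

View pics/w5.png

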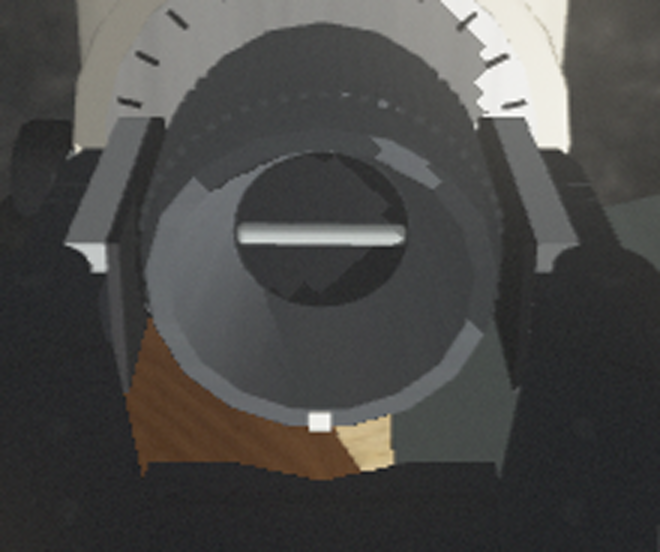

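```bash
cat > idx.py <<'E'
from h import *
def blob(img,k):
    g=img.astype(float).min(2)
    v0,v1,u0,u1=[int(x*k) for x in(332,350,242,268)]
    w=np.clip(g[v0:v1,u0:u1]-170,0,None); V,U=np.mgrid[v0:v1,u0:u1]
    return ((U*w).sum()/w.sum()+.5)/k-.5,((V*w).sum()/w.sum()+.5)/k-.5,w.sum()/k/k
if __name__=="__main__":
    for n in("w3","w4"):print(n,blob(cv2.imread(f"pics/{n}.png"),1.25))
    s=vision.snapshot("wrist");u,v,_=b=blob(s["img"],1);q=r.sense();print("now",b)
    c=q["tool_pos"];
    for cc in(c,np.array([482,-188.7,0])):
        d=atz(s,u,v,223)-cc;print("index az",np.degrees(np.arctan2(d[1],d[0])),np.hypot(*d[:2]),"yaw",q["tcp_rot"][2])
E
python3 idx.py
```

```text
w3 (np.float64(nan), np.float64(nan), np.float64(0.0))
w4 (np.float64(253.66451339915375), np.float64(341.5979407616361), np.float64(2268.8))
now (np.float64(256.10139251523066), np.float64(340.1483899042646), np.float64(2298.0))
index az 132.37310224546061 21.434015799652975 yaw -45.35818925041954
index az 132.06849032978536 21.392110626852528 yaw -45.35818925041954idx.py:6: RuntimeWarning: invalid value encountered in scalar divide
  return ((U*w).sum()/w.sum()+.5)/k-.5,((V*w).sum()/w.sum()+.5)/k-.5,w.sum()/k/k
```

Torque is now 1.1 N m and the collar has lagged the gripper by about 2.4°. The index points to 132°, against about 133–135° for the grinder's front, so the collar is on its stop. I'll back off a quarter turn.

Emit:
{"fn": "step_arm", "kwargs": {
  "targets": [
    [[0,0,0,0,0,0.08],[0,0,0.05,0,0,0.16],[0,0,0.1,0,0,0.24],[0,0,0.15,0,0,0.32],[0,0,0.2,0,0,0.4],[0,0,0.25,0,0,0.5],[0,0,0.3,0,0,0.6],[0,0,0.35,0,0,0.7],[0,0,0.4,0,0,0.8],[0,0,0.45,0,0,0.9],[0,0,0.5,0,0,1.0],[0,0,0.5,0,0,1.0]]
  ]
}}

```text
time: 10.33
tool_pos: [482.2, -188.5, 212.2]
tcp_rot: [180.0, -0.0, 12.1]
ft_force: [2.6, -2.0, 0.6]
finger_gap: 48.8
grip_force: 52.4
```

Emit:
{"fn": "step_arm", "kwargs": {
  "targets": [
    [[0,0,0.05,0,0,0.08],[0,0,0.1,0,0,0.16],[0,0,0.1,0,0,0.24],[0,0,0.15,0,0,0.32],[0,0,0.2,0,0,0.4],[0,0,0.25,0,0,0.5],[0,0,0.25,0,0,0.57],[0,0,0.25,0,0,0.57],[0,0,0.25,0,0,0.57]]
  ]
}}

```text
time: 11.08
tool_pos: [482.1, -188.4, 212.5]
tcp_rot: [180.0, -0.0, 44.3]
ft_force: [2.7, 0.5, 2.1]
finger_gap: 48.7
grip_force: 52.4
```

```bash
python3 st.py; python3 idx.py
python3 - <<'E'
from h import *
s=vision.snapshot("wrist"); a=s["img"][200:384,150:370]; cv2.imwrite("pics/w6.png",cv2.resize(a,(660,552),interpolation=cv2.INTER_CUBIC))
E
```

```text
time 11.0833
tool_pos [ 482.11 -188.41  212.45]
tcp_rot [179.98  -0.02  44.28]
joint_pos [-27.03  -4.08 101.34   0.02  82.72  18.68]
ft_force [2.72 0.49 2.08]
wrist_torque [-0.23 -0.28  0.06]
finger_gap 48.66014666476929
grip_force 52.389662861824036
w3 (np.float64(nan), np.float64(nan), np.float64(0.0))
w4 (np.float64(253.66451339915375), np.float64(341.5979407616361), np.float64(2268.8))
now (np.float64(255.45051698670605), np.float64(340.3375184638109), np.float64(2708.0))
index az -133.8160109631618 22.547155998782536 yaw 44.30047803886461
index az -134.07171456213393 22.2747706667138 yaw 44.30047803886461idx.py:6: RuntimeWarning: invalid value encountered in scalar divide
  return ((U*w).sum()/w.sum()+.5)/k-.5,((V*w).sum()/w.sum()+.5)/k-.5,w.sum()/k/k
```

View pics/w6.png

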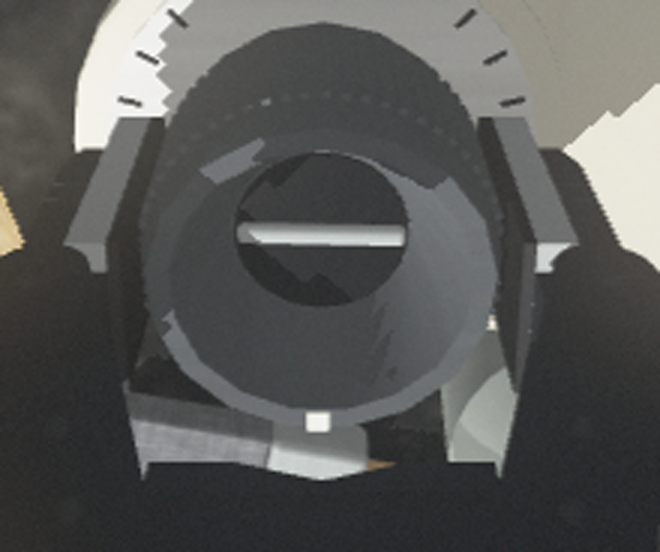

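The index is now at crop (317,421), against (319,421) at the stop, so there was hardly any slip. The collar stands about 89° up; I'll trim it by 0.015 rad.

Emit:
{"fn": "step_arm", "kwargs": {
  "targets": [
    [[0,0,0,0,0,0.008],[0,0,0,0,0,0.015],[0,0,0,0,0,0.015],[0,0,0,0,0,0.015]]
  ]
}}

```text
time: 11.52
tool_pos: [482.1, -188.4, 212.5]
tcp_rot: [180.0, -0.0, 45.4]
ft_force: [2.9, -1.1, 2.6]
finger_gap: 49.0
grip_force: 52.4
```

```bash
python3 st.py|egrep "rot|force|torque"; python3 idx.py 2>/dev/null|grep -v w3; python3 -c "
from bench import r
print(r.hand_in())"
```

```text
tcp_rot [179.98  -0.02  45.39]
ft_force [ 2.88 -1.07  2.64]
wrist_torque [-0.23 -0.49 -0.02]
grip_force 52.42602825164795
w4 (np.float64(253.66451339915375), np.float64(341.5979407616361), np.float64(2268.8))
now (np.float64(255.5007418397626), np.float64(340.3041543026706), np.float64(2696.0))
index az -132.5829295533804 22.581943424665464 yaw 45.39787763930409
index az -132.8829070189242 22.293845133560247 yaw 45.39787763930409
the job is handed in; nothing more can be done
None
```

The collar was screwed down to its stop (torque rose to about 1.1 N m), then backed off a quarter turn (about 90° from gripper angle and index mark). The gripper is still holding it there at about 52 N, I saw no contact with the other things, and the job is handed in at about 12 s.

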